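# Unclip the pocket torch on the welding bench

## Robot

A 6-joint arm with a two-finger parallel gripper is mounted at the origin on the work surface. World frame = base frame: x ahead of the robot, y to its left, z up, the work surface at z = 0. Lengths are in m, angles in rad, forces in N, time in s.
With the tool pointing down it reaches from about 0.275 to 0.975 m from the base axis. Payload 8.4 kg.
Tool frame: the origin (TCP) lies at the very end of the fingers, on their centre line; the grasp point (between the pads) lies 19 mm behind it; z points along the fingers, y is the direction in which the jaws open and shut (so a half turn about z gives the same grasp; the last joint's range is limited). The gripper opens to 92 mm and grips with 3 to 60 N. Pads are 20 mm wide; open, the fingers measure 128 mm over their backs; the gripper's body (75 mm by 189 mm) begins 69 mm behind the grasp point.
Start: joints at [1.243, 0.353, 1.633, -0, 1.155, -0.002], TCP at [0.2, 0.592, 0.215] pointing down, gripper open.
Joint ranges: [-2.63, 2.63], [-0.92, 2.1], [0.06, 2.66], [-1.3, 4.44], [0, 2.69], [-3.02, 3.02]. Speed limits (rad/s): [2.22, 2.22, 2.79, 3.14, 3.14, 3.14].

## Interface

Orientations are given as a unit quaternion [x, y, z, w].
In Python, from plant import r gives the robot as it stands.
- The arm moves only by the tool play_rows, never from a script. Its argument "steps" is a list of rows, each an object with "twist": the turn, a rotation vector about the tool's x, y, z in rad, a list of three; "linear": the shift along the tool's x, y, z in mm, a list of three; "claw": the opening, from 0 (shut) to 1 (fully open). A call has 1 to 12 rows; each row shifts and turns the pose as measured when the row begins, along the tool's axes as they then stand; what a row does not reach is not made up. A row lasts 1/10 s, in which the tool goes at most 50 mm and 8.59 degrees, less where a joint would pass 70% of its speed; a pose out of reach is approached as far as the arm can. A call is refused whole if a number of a shift passes 50 or a number of a turn 0.15, either way. A call with a gripper value outside its range is refused whole. The fingers move at their own pace and stop on an object; the grip force is fixed at half the most. Time passes only in rows, so rows that do not move let the fingers close. It gives the time, the measured TCP pose, the force and the opening at its end, in the units of the state.
- r.read_state(): the state, without advancing time (a new reading comes with each control period).
- r.capture(name): name is "scene" or "top" or "wrist"; returns a dict with "image" (480x640x3 uint8, red, green, blue), "mtx" (3x3 intrinsics, pixels), "T" (4x4, takes a point from camera to world coordinates); the wrist camera has in their place "hand_eye" (4x4, takes a point from camera to tool coordinates, whose origin is the TCP and whose axes are the flange's). Camera axes: x right, y up, looking along -z (the intrinsics and any distortion apply to the point x, -y, -z); pixel columns grow to the right and rows downward; lengths in m; the calibration is good to about 2 mm. A picture is of the moment at which its call begins: read the wrist's pose just before it. There is no depth.
- r.close_job(): hands the job in, once; it reports no verdict.
The state is a dict: "time_s": time; "joint_pos": joint angles; "joint_velocities": joint speeds; "tau": joint torques, N m; "eef_pos": TCP position; "tool_rot": TCP orientation; "contact_force": force on the tool from outside, world axes, zero at the start; "ft_torque": the same for the moment, N m; "width": opening from 0.0 (shut) to 1.0 (fully open).
Only numpy, scipy, OpenCV 4.12 (cv2) and the standard library are available. Lean on these libraries where they do the work, as an engineer would, in place of code of your own. Each camera call takes 0.05 s, during which the arm holds its last target. There are 200 camera calls.

## Task

A weld is to be inspected: pull the pocket torch, the one with the wide lamp head, straight up out of the two spring clips that hold it and lay it flat in the open steel tray without dropping it. Leave the plain tube clipped in its own holder.

Things in the scene. Friction and masses are not known exactly. Their poses are not given: they have to be found in the camera images.
- torch: Aluminium pocket torch, 0.13 kg, 170 mm long, lying level in two clips. Origin: on its axis midway between the clips, 55 mm above the bench. x: along the axis to the lamp head. Body diameter 22 mm from x -62 to +52 mm, tail cap 32 mm (x -80 to -62), head flaring to 40 mm (x +52 to +90). Grip the free 70 mm between the clips from above. Lying in the tray, its origin is 21 mm above the bench.
- torch_holder: Fixed grey holder: base plate 130 x 60 x 10 mm, two C-shaped spring-steel clips on posts, 42 mm either side of the middle, 12 mm long, 28 mm wide, lips 69 mm above the bench, open at the top. They resist an upward pull with about 10 to 16 N in all, then snap open and let go within 10 mm; the torch cannot slide out endwise. Origin: centre of the underside. x along the torch, z up.
- tube: A plain straight aluminium tube (for electrodes), diameter 22 mm, 166 mm long, no head, in a second holder of the same form elsewhere on the bench. Origin: its centre, 55 mm above the bench; x along its axis. It must stay clipped where it is.
- tray: The fixed open steel tray, 230 x 140 x 30 mm outside (x, y, z), walls and floor 3 mm. Origin: centre of the underside, on the bench; x along its length. The torch fits in lengthwise, either way round; it is too long to lie across.
Mind the look-alikes: they are no part of the job. What is shaped like the torch but orange is not meant.

How it is judged:
By the outcome, as a careful person would: the job done as asked, in the order asked, and still so for the second after the job is handed in, with the robot touching nothing.
It also fails if it takes over 40 s, if anything falls off the work surface, if the arm or the gripper's body presses on something with over 40 N, if the wrist force passes 120 N, or if a joint passes its speed limit or range.

## Working session

There is one attempt and no reset: what is moved stays moved. The work goes in short steps, Python scripts to look and compute and a tool call to move; the robot and the scene stay as the last step left them, time stands still between calls to the robot, and variables do not carry over. Pictures are saved under pics/ and viewed, about 8 in all and at most 12, crops included, and the job is handed in when it is done.

Besides the shell and the picture viewer there is one more tool, called after "Call:" as name(argument=value, ...), one argument or row to a line, values as JSON. play_rows: Moves the arm, as the interface text tells. Its arguments: {"type":"object","properties":{"steps":{"type":"array","items":{"type":"object","properties":{"twist":{"type":"array","items":{"type":"number"}},"linear":{"type":"array","items":{"type":"number"}},"claw":{"type":"number"}}}}},"required":["steps"]}

```bash
mkdir -p pics; ls
python3 - <<'E'
from plant import r
import cv2,pickle
s=r.read_state(); print({k:s[k] for k in('time_s','eef_pos','tool_rot','width')})
d={}
for n in('top','scene'):
    c=r.capture(n); d[n]=c; cv2.imwrite(f'pics/{n}.png',c['image'][:,:,::-1]); print(n,c['mtx'],c['T'],c.keys())
pickle.dump(d,open('cap.pkl','wb'))
E
```

```text
pics
{'time_s': 0.0, 'eef_pos': array([0.19989908, 0.59165894, 0.21389079]), 'tool_rot': array([ 1.62179498e-01,  9.86761047e-01, -6.60363744e-04, -1.01879987e-04]), 'width': 1.001268189876246}
top [[443.37653846   0.         323.44243637]
 [  0.         443.37653846 242.0858096 ]
 [  0.           0.           1.        ]] [[-2.83720384e-02  9.83967949e-01 -1.76074139e-01  3.28496667e-01]
 [-9.99580208e-01 -2.68938633e-02  1.07763045e-02  8.94496822e-04]
 [ 5.86822445e-03  1.76305970e-01  9.84317921e-01  9.80808198e-01]
 [ 0.00000000e+00  0.00000000e+00  0.00000000e+00  1.00000000e+00]] dict_keys(['image', 'mtx', 'T'])
scene [[550.44373582   0.         315.90094322]
 [  0.         550.44373582 234.82780302]
 [  0.           0.           1.        ]] [[-0.18002044 -0.7342696   0.65455389  1.05972817]
 [ 0.98358613 -0.14267992  0.11045703  0.11346659]
 [ 0.01228646  0.66369466  0.7479027   0.72511401]
 [ 0.          0.          0.          1.        ]] dict_keys(['image', 'mtx', 'T'])
```

View pics/top.png

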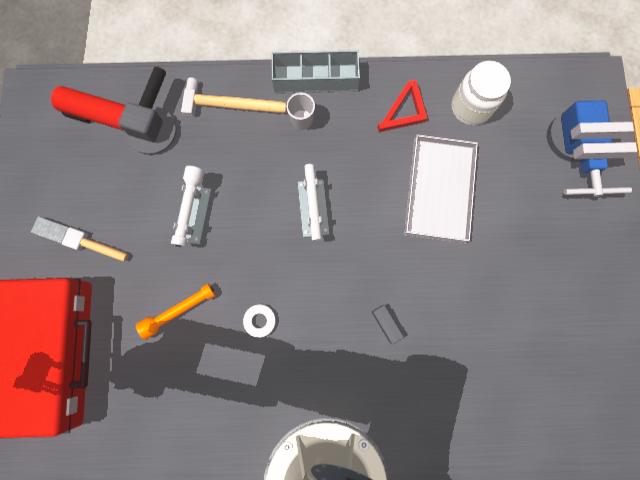

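View pics/scene.png

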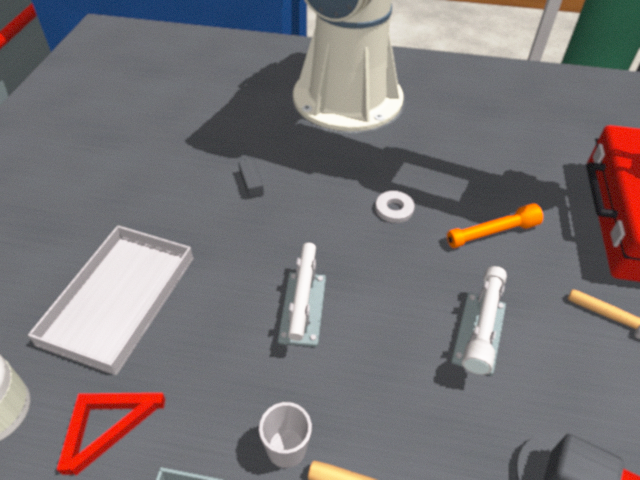

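The top view (x_world up the image) shows three torch-like things. The white one with a wide head at (187,205) fits the description. The plain white tube is at (313,202), with no head. The orange one at (175,312) is excluded by colour. The tray is at (442,188). I'll confirm with an enlarged crop.

```bash
cat > h.py <<'E'
import numpy as np,cv2,pickle
def ray(c,T,uv,z):
    K=c['mtx']; d=np.array([(uv[0]-K[0,2])/K[0,0],-(uv[1]-K[1,2])/K[1,1],-1]); d=T[:3,:3]@d; o=T[:3,3]
    return o+d*(z-o[2])/d[2]
def proj(c,T,p):
    q=np.linalg.inv(T)@np.r_[p,1]; K=c['mtx']; return K[0,0]*q[0]/-q[2]+K[0,2], -K[1,1]*q[1]/-q[2]+K[1,2]
E
python3 - <<'E'
from h import *
d=pickle.load(open('cap.pkl','rb'))
t=d['top'];s=d['scene']
a=cv2.resize(t['image'][155:260,160:225],None,fx=5,fy=5,interpolation=2)
b=cv2.resize(s['image'][255:385,445:515],None,fx=4,fy=4,interpolation=2)
im=np.zeros((525,325+280,3),np.uint8); im[:,:325]=a; im[:520,325:]=b
cv2.imwrite('pics/crop.png',im[:,:,::-1])
print('tcp px',proj(t,t['T'],[.2,.592,.215]))
for n,uv,z in [('tr',(418,137),.03),('tr',(477,141),.03),('tr',(470,241),.03),('tr',(406,235),.03),('head',(194,173),.055),('tail',(179,240),.055),('tube',(310,167),.055),('tube',(316,237),.055)]:
    print(n,ray(t,t['T'],uv,z).round(3))
for n,uv,z in [('tr',(120,228),.03),('tr',(192,246),.03),('tr',(110,370),.03),('tr',(32,338),.03),('head',(481,356),.055),('tail',(496,276),.055)]:
    print('scene',n,ray(s,s['T'],uv,z).round(3))
E
```

```text
tcp px (np.float64(-38.51531251669854), np.float64(411.74633352610385))
tr [ 0.736 -0.232  0.03 ]
tr [ 0.723 -0.366  0.03 ]
tr [ 0.492 -0.33   0.03 ]
tr [ 0.509 -0.19   0.03 ]
head [0.655 0.268 0.055]
tail [0.507 0.297 0.055]
tube [0.662 0.015 0.055]
tube [0.506 0.006 0.055]
scene tr [ 0.5   -0.318  0.03 ]
scene tr [ 0.515 -0.186  0.03 ]
scene tr [ 0.751 -0.223  0.03 ]
scene tr [ 0.724 -0.354  0.03 ]
scene head [0.648 0.276 0.055]
scene tail [0.504 0.301 0.055]
```

View pics/crop.png

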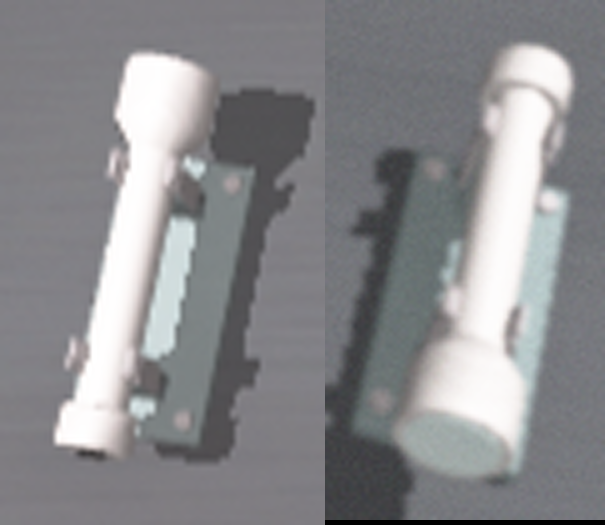

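The crop confirms it: wide flared head at left-crop (165,100), tail cap at (92,430), body between two clips. It is white/aluminium, not orange. Next I'll work out the approach.

```bash
cat >> h.py <<'E'
from scipy.spatial.transform import Rotation as R
def tool(s):
    T=np.eye(4);T[:3,:3]=R.from_quat(s['tool_rot']).as_matrix();T[:3,3]=s['eef_pos'];return T
def go(s,p,ang):  # tool-frame shift mm & yaw twist so tool x has world angle ang, tool down
    T=tool(s); c,n=np.cos(ang),np.sin(ang); G=np.array([[c,n,0],[n,-c,0],[0,0,-1.]])
    return (T[:3,:3].T@(np.array(p)-T[:3,3])*1000).round(1), R.from_matrix(T[:3,:3].T@G).as_rotvec().round(4)
E
python3 - <<'E'
from h import *
from plant import r
d=pickle.load(open('cap.pkl','rb'))
t=d['top'];s=d['scene']
o=np.array([160,155])
q=lambda x,y,z=.055:ray(t,t['T'],o+np.array([x,y])/5-.4,z)
A=q(152,160);B=q(105,380);M=q(131,265);print(A,B,M)
v=A-B;ang=np.arctan2(v[1],v[0]);print('ang',np.degrees(ang))
q2=lambda x,y:ray(s,s['T'],np.array([445+(x-325)/4,255+y/4])-.4,.055)
A2=q2(490,320);B2=q2(525,110);print(A2,B2,q2(507,215)); v=A2-B2;print(np.degrees(np.arctan2(v[1],v[0])))
w=r.capture('wrist');print(w['hand_eye'].round(3),w['mtx'].round(1), w.keys())
st=r.read_state();print(st['eef_pos'],go(st,[.57,.285,.26],ang+np.pi))
E
```

```text
[0.62404859 0.27623053 0.055     ] [0.52721711 0.29379197 0.055     ] [0.57737935 0.28407798 0.055     ]
ang -10.279480841145258
[0.61238835 0.28330835 0.055     ] [0.51593291 0.2984694  0.055     ] [0.56603406 0.29041948 0.055     ]
-8.932771463245222
[[-0.     0.96   0.279  0.08 ]
 [ 1.     0.     0.001 -0.001]
 [ 0.001  0.279 -0.96  -0.169]
 [ 0.     0.     0.     1.   ]] [[384.2   0.  315.8]
 [  0.  384.2 242.5]
 [  0.    0.    1. ]] dict_keys(['image', 'mtx', 'hand_eye'])
[0.19992159 0.59176083 0.21402788] (array([-448.8, -172.2,  -45.8]), array([-1.100e-03, -1.000e-04, -1.464e-01]))
```

Call:
play_rows(
  steps=[
    {"linear": [0, 0, -40], "twist": [0, 0, 0], "claw": 1},
    {"linear": [-45, -17, 0], "twist": [0, 0, 0], "claw": 1},
    {"linear": [-45, -17, 0], "twist": [0, 0, 0], "claw": 1},
    {"linear": [-45, -17, 0], "twist": [0, 0, 0], "claw": 1},
    {"linear": [-45, -17, 0], "twist": [0, 0, 0], "claw": 1},
    {"linear": [-45, -17, 0], "twist": [0, 0, 0], "claw": 1},
    {"linear": [-45, -17, 0], "twist": [0, 0, 0], "claw": 1},
    {"linear": [-45, -17, 0], "twist": [0, 0, 0], "claw": 1},
    {"linear": [-45, -17, 0], "twist": [0, 0, 0], "claw": 1},
    {"linear": [-45, -17, 0], "twist": [0, 0, 0], "claw": 1},
    {"linear": [-45, -17, 0], "twist": [0, 0, 0], "claw": 1},
    {"linear": [0, 0, 0], "twist": [0, 0, -0.146], "claw": 1},
  ],
)

```text
time_s: 1.35
eef_pos: [0.5844, 0.2755, 0.253]
tool_rot: [0.086, 0.996, -0.002, -0.0]
contact_force: [-0.3, 0.8, -0.9]
width: 1.002
```

Run:
```python
from h import *
from plant import r
st=r.read_state(); w=r.capture('wrist'); pickle.dump((st,w),open('w1.pkl','wb'))
cv2.imwrite('pics/w1.png',w['image'][:,:,::-1]); T=tool(st)@w['hand_eye']
print([np.round(proj(w,T,p),0) for p in ([.577,.284,.055],[.624,.276,.055],[.527,.294,.055])])
```

```text
[array([325., 208.]), array([324., 254.]), array([326., 154.])]
```

View pics/w1.png

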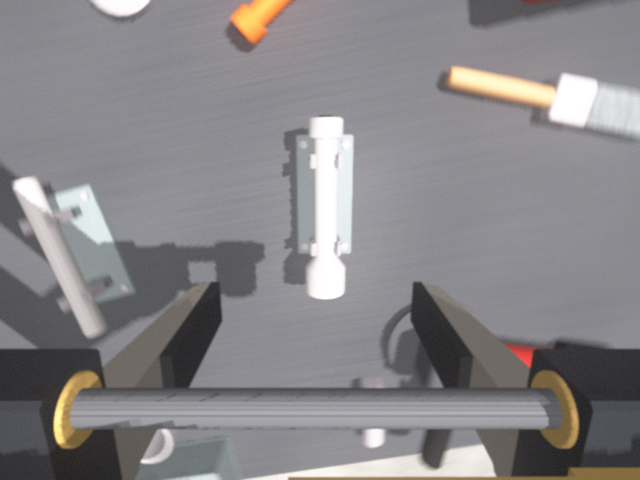

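The torch is upright in the wrist view: tail (326,127), head (325,280), clips at rows ~160 and ~248, body column ~326. I'll refine the body edges numerically.

Run:
```python
from h import *
from plant import r
st,w=pickle.load(open('w1.pkl','rb')); T=tool(st)@w['hand_eye']
g=cv2.cvtColor(w['image'],cv2.COLOR_RGB2GRAY); b=(g>190)
P=[]
for v in list(range(172,236,9)):
    x=np.where(b[v,295:360])[0]+295; p=ray(w,T,((x.min()+x.max())/2,v),.055); P.append(p)
    print(v,x.min(),x.max(),p.round(4), 'diam',np.linalg.norm(ray(w,T,(x.min()-.5,v),.058)-ray(w,T,(x.max()+.5,v),.058)).round(4))
P=np.array(P); k=np.polyfit(P[:,0],P[:,1],1); ang=np.arctan(k[0]); print('ang',np.degrees(ang),k)
# clips & ends
C=[ray(w,T,(326,v),.066) for v in (160,248)]; print('clips',C,np.linalg.norm(C[0]-C[1])); m=(C[0]+C[1])/2
E=[ray(w,T,(326,v),.055) for v in (116,298)]; print('ends',E)
m[1]=np.polyval(k,m[0]); print('mid',m); print('tilt tool z',tool(st)[:3,2])
print(go(r.read_state(),[m[0],m[1],.034],ang+np.pi))
```

```text
172 315 352 [0.5448 0.298  0.055 ] diam 0.0356
181 315 352 [0.5532 0.2967 0.055 ] diam 0.0358
190 315 352 [0.5616 0.2953 0.055 ] diam 0.0361
199 315 351 [0.5701 0.2934 0.055 ] diam 0.0354
208 315 351 [0.5788 0.292  0.055 ] diam 0.0356
217 316 351 [0.5877 0.2911 0.055 ] diam 0.0349
226 315 351 [0.5965 0.2891 0.055 ] diam 0.0361
235 316 351 [0.6057 0.2881 0.055 ] diam 0.0353
ang -9.39580882265326 [-0.16547377  0.38808056]
clips [array([0.53182162, 0.29277347, 0.066     ]), array([0.61429544, 0.27893858, 0.066     ])] 0.08362616565531762
ends [array([0.4939921 , 0.29935421, 0.055     ]), array([0.67121717, 0.26962489, 0.055     ])]
mid [0.57305853 0.29325441 0.066     ]
tilt tool z [-8.95650964e-04 -3.25271971e-03 -9.99994309e-01]
(array([ 11.6,  15.4, 218.7]), array([-0.0032, -0.002 ,  0.0044]))
```

Those edges also took in the base plate (right edge 352), so I'm using the body column 326 instead. That puts the centre at about (0.575, 0.2855), axis −9.5°. The clip spacing of 83.6 mm agrees with the 84 mm expected. I'll descend partway and check closer.

Call:
play_rows(
  steps=[
    {"linear": [8, 8, 40], "twist": [-0.003, -0.002, 0.005], "claw": 1},
    {"linear": [0, 0, 45], "twist": [0, 0, 0], "claw": 1},
    {"linear": [0, 0, 40], "twist": [0, 0, 0], "claw": 1},
    {"linear": [0, 0, 0], "twist": [0, 0, 0], "claw": 1},
  ],
)

```text
time_s: 1.8
eef_pos: [0.5759, 0.2872, 0.1257]
tool_rot: [0.087, 0.996, 0.001, 0.001]
contact_force: [-1.2, -0.3, 0.9]
width: 1.0
```

Run:
```python
from h import *
from plant import r
st=r.read_state(); w=r.capture('wrist'); pickle.dump((st,w),open('w2.pkl','wb'))
cv2.imwrite('pics/w2.png',w['image'][:,:,::-1]); T=tool(st)@w['hand_eye']; print(st['eef_pos'])
a=np.radians(-9.5); u=np.array([np.cos(a),np.sin(a),0]); m=np.array([.575,.2855,.055])
print([np.round(proj(w,T,m+k*u),0) for k in (-.08,-.042,0,.042,.09)])
```

```text
[0.57588497 0.2871749  0.12565401]
[array([312., 130.]), array([313., 193.]), array([314., 257.]), array([314., 315.]), array([315., 375.])]
```

View pics/w2.png

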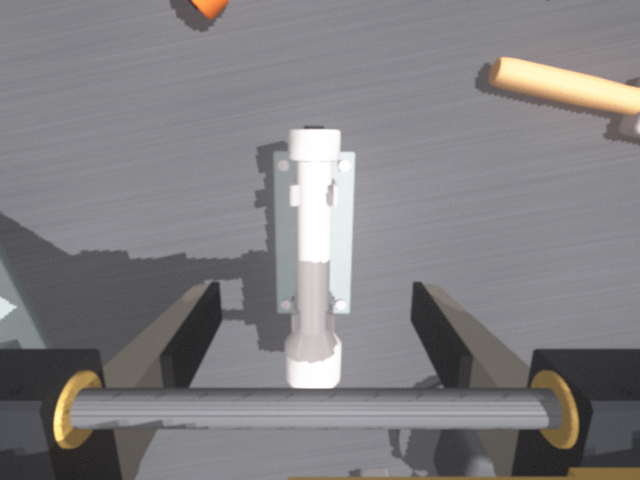

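The torch lines up with the prediction: tail edge row 130, clip row 195, column 314. Now descend to the grasp height and close.

Call:
play_rows(
  steps=[
    {"linear": [0, -1.5, 40], "twist": [0, 0, 0], "claw": 1},
    {"linear": [0, 0, 35], "twist": [0, 0, 0], "claw": 1},
    {"linear": [0, 0, 16], "twist": [0, 0, 0], "claw": 1},
    {"linear": [0, 0, 0], "twist": [0, 0, 0], "claw": 1},
  ],
)

```text
time_s: 2.25
eef_pos: [0.5835, 0.2917, 0.0454]
tool_rot: [0.088, 0.996, 0.006, 0.008]
contact_force: [-0.3, -0.4, 0.1]
width: 0.999
```

Run:
```python
from h import *
from plant import r
s=r.read_state(); print(s['eef_pos'],go(s,[.575,.2855,.035],np.radians(170.5)))
```

```text
[0.58347431 0.29167069 0.04543731] (array([ 7.4, -7.7, 10.2]), array([ 0.0125,  0.0153, -0.0108]))
```

Call:
play_rows(
  steps=[
    {"linear": [7.5, -7.5, 5], "twist": [0.0125, 0.0155, -0.011], "claw": 1},
    {"linear": [0, 0, 5], "twist": [0, 0, 0], "claw": 1},
    {"linear": [0, 0, 0], "twist": [0, 0, 0], "claw": 1},
  ],
)

```text
time_s: 2.55
eef_pos: [0.577, 0.2869, 0.0401]
tool_rot: [0.082, 0.997, 0.001, 0.002]
contact_force: [0.5, 0.9, 0.4]
width: 1.001
```

Run:
```python
from h import *
from plant import r
s=r.read_state(); print(s['eef_pos'],go(s,[.575,.2855,.035],np.radians(170.5)))
```

```text
[0.57703268 0.28694852 0.04011569] (array([ 1.8, -1.8,  5.1]), array([0.0028, 0.0037, 0.0009]))
```

Call:
play_rows(
  steps=[
    {"linear": [2, -2, 5], "twist": [0.003, 0.0037, 0], "claw": 1},
    {"linear": [0, 0, 0], "twist": [0, 0, 0], "claw": 0.6},
    {"linear": [0, 0, 0], "twist": [0, 0, 0], "claw": 0.3},
    {"linear": [0, 0, 0], "twist": [0, 0, 0], "claw": 0},
    {"linear": [0, 0, 0], "twist": [0, 0, 0], "claw": 0},
    {"linear": [0, 0, 0], "twist": [0, 0, 0], "claw": 0},
    {"linear": [0, 0, 0], "twist": [0, 0, 0], "claw": 0},
    {"linear": [0, 0, 0], "twist": [0, 0, 0], "claw": 0},
  ],
)

```text
time_s: 3.35
eef_pos: [0.576, 0.2858, 0.037]
tool_rot: [0.083, 0.997, 0.001, 0.001]
contact_force: [0.8, 0.1, -0.2]
width: 0.41
```

Call:
play_rows(
  steps=[
    {"linear": [0, 0, 0], "twist": [0, 0, 0], "claw": 0},
    {"linear": [0, 0, 0], "twist": [0, 0, 0], "claw": 0},
    {"linear": [0, 0, 0], "twist": [0, 0, 0], "claw": 0},
    {"linear": [0, 0, 0], "twist": [0, 0, 0], "claw": 0},
    {"linear": [0, 0, 0], "twist": [0, 0, 0], "claw": 0},
  ],
)

```text
time_s: 3.85
eef_pos: [0.576, 0.2857, 0.037]
tool_rot: [0.083, 0.997, 0.001, 0.001]
contact_force: [0.4, -1.2, -0.1]
width: 0.231
```

The opening is 0.231 × 92 ≈ 21 mm, so it has closed on the 22 mm body. Now lift straight up, slowly.

Call:
play_rows(
  steps=[
    {"linear": [0, 0, 0], "twist": [0, 0, 0], "claw": 0},
    {"linear": [0, 0, 0], "twist": [0, 0, 0], "claw": 0},
    {"linear": [0, 0, -3], "twist": [0, 0, 0], "claw": 0},
    {"linear": [0, 0, -3], "twist": [0, 0, 0], "claw": 0},
    {"linear": [0, 0, -4], "twist": [0, 0, 0], "claw": 0},
    {"linear": [0, 0, -4], "twist": [0, 0, 0], "claw": 0},
  ],
)

```text
time_s: 4.45
eef_pos: [0.5735, 0.2848, 0.0486]
tool_rot: [0.083, 0.997, -0.001, -0.001]
contact_force: [1.3, 1.6, -4.4]
width: 0.229
```

Call:
play_rows(
  steps=[
    {"linear": [0, 0, -6], "twist": [0, 0, 0], "claw": 0},
    {"linear": [0, 0, -10], "twist": [0, 0, 0], "claw": 0},
    {"linear": [0, 0, -20], "twist": [0, 0, 0], "claw": 0},
    {"linear": [0, 0, -30], "twist": [0, 0, 0], "claw": 0},
    {"linear": [0, 0, -30], "twist": [0, 0, 0], "claw": 0},
    {"linear": [0, 0, -30], "twist": [0, 0, 0], "claw": 0},
    {"linear": [0, 0, 0], "twist": [0, 0, 0], "claw": 0},
  ],
)

```text
time_s: 5.15
eef_pos: [0.576, 0.2855, 0.1884]
tool_rot: [0.082, 0.997, 0.001, 0.002]
contact_force: [0.5, 0.1, -0.7]
width: 0.232
```

Run:
```python
from h import *
from plant import r
st=r.read_state(); w=r.capture('wrist'); pickle.dump((st,w),open('w3.pkl','wb'))
cv2.imwrite('pics/w3.png',w['image'][:,:,::-1]); print(st['eef_pos'],st['width'],st['contact_force'],st['ft_torque'])
d=pickle.load(open('cap.pkl','rb'));t=d['top']
# tray rim corners, top view bright-mask box
g=cv2.cvtColor(t['image'],cv2.COLOR_RGB2GRAY)[125:255,395:490]
m=(g>120).astype(np.uint8); n,l,sx,c=cv2.connectedComponentsWithStats(m); i=1+np.argmax(sx[1:,4])
rc=cv2.minAreaRect(np.argwhere(l==i)[:,::-1].astype(np.float32)); box=cv2.boxPoints(rc)+[395,125]; print(box)
P=np.array([ray(t,t['T'],b,.03) for b in box]); print(P.round(3),P.mean(0)); print([np.linalg.norm(P[k]-P[k-1]).round(3) for k in range(4)])
```

```text
[0.57597192 0.28548155 0.18844297] 0.23237083704788852 [ 0.45091493  0.10633996 -0.71540086] [-0.0226313   0.00931494 -0.01266714]
[[395.         253.99996948]
 [395.         125.        ]
 [488.99998474 125.        ]
 [488.99998474 253.99996948]]
[[ 0.468 -0.164  0.03 ]
 [ 0.766 -0.181  0.03 ]
 [ 0.761 -0.397  0.03 ]
 [ 0.462 -0.368  0.03 ]] [ 0.61439005 -0.27749997  0.03      ]
[np.float64(0.204), np.float64(0.299), np.float64(0.216), np.float64(0.3)]
```

View pics/w3.png

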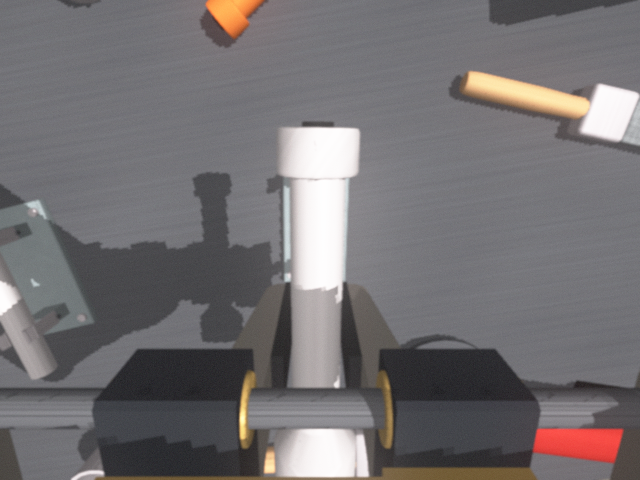

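The torch is held level between the fingers (tail at (318,130), body column 318) and the holder is empty. From my hand-picked corners the tray is at about (0.617, −0.277), axis −9.3°, sides 231 × 141 mm, which matches 230 × 140. The automatic mask failed because it filled the crop, so I'm ignoring it. Now the transfer.

Call:
play_rows(
  steps=[
    {"linear": [-4, -15, 0], "twist": [0, 0, 0], "claw": 0},
    {"linear": [-8, -30, 0], "twist": [0, 0, 0], "claw": 0},
    {"linear": [-11, -45, 0], "twist": [0, 0, 0], "claw": 0},
    {"linear": [-11, -45, 0], "twist": [0, 0, 0], "claw": 0},
    {"linear": [-11, -45, 0], "twist": [0, 0, 0], "claw": 0},
    {"linear": [-11, -45, 0], "twist": [0, 0, 0], "claw": 0},
    {"linear": [-11, -45, 0], "twist": [0, 0, 0], "claw": 0},
    {"linear": [-11, -45, 0], "twist": [0, 0, 0], "claw": 0},
    {"linear": [-11, -45, 0], "twist": [0, 0, 0], "claw": 0},
    {"linear": [-11, -45, 0], "twist": [0, 0, 0], "claw": 0},
    {"linear": [-8, -30, 0], "twist": [0, 0, 0], "claw": 0},
    {"linear": [-4, -15, 0], "twist": [0, 0, 0], "claw": 0},
  ],
)

```text
time_s: 6.4
eef_pos: [0.5996, -0.2035, 0.1723]
tool_rot: [0.08, 0.997, -0.002, -0.01]
contact_force: [0.5, 0.2, -1.5]
width: 0.229
```

Run:
```python
from h import *
from plant import r
s=r.read_state(); print(s['eef_pos'],s['width'],go(s,[.612,-.276,.15],np.radians(170.7)))
```

```text
[ 0.59960593 -0.20346063  0.17228075] 0.22870195220423814 (array([-24.3, -69.5,  22.2]), array([-0.0051, -0.0192,  0.0017]))
```

Call:
play_rows(
  steps=[
    {"linear": [-12, -35, 6], "twist": [-0.005, -0.019, 0.002], "claw": 0},
    {"linear": [-12, -35, 6], "twist": [0, 0, 0], "claw": 0},
    {"linear": [0, 0, 0], "twist": [0, 0, 0], "claw": 0},
  ],
)

```text
time_s: 6.7
eef_pos: [0.609, -0.2805, 0.1566]
tool_rot: [0.082, 0.997, 0.001, -0.002]
contact_force: [0.6, -0.8, -1.8]
width: 0.23
```

Run:
```python
from h import *
from plant import r
st=r.read_state(); print(st['eef_pos'],st['width'],go(st,[.612,-.276,.06],np.radians(170.7)))
w=r.capture('wrist'); pickle.dump((st,w),open('w4.pkl','wb'))
cv2.imwrite('pics/w4.png',w['image'][:,:,::-1])
```

```text
[ 0.60901289 -0.28046551  0.15658531] 0.23040081589634212 (array([-2.6,  4.8, 96.6]), array([ 0.0012, -0.0044, -0.002 ]))
```

View pics/w4.png

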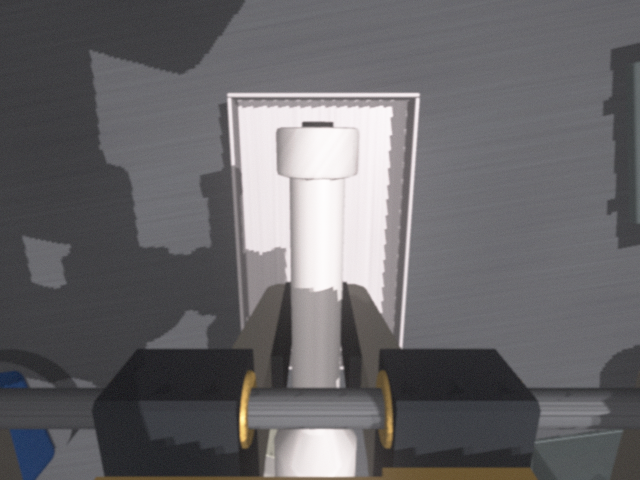

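The wrist view shows the tray's near end with rim corners at (228,94) and (419,95), and sides running to (241,345) and (402,345). The torch is centred and parallel over it.

Run:
```python
from h import *
from plant import r
st,w=pickle.load(open('w4.pkl','rb')); T=tool(st)@w['hand_eye']
a,b,c,d=[ray(w,T,p,.03) for p in((228,94),(419,95),(241,345),(402,345))]
print(a,b,np.linalg.norm(a-b)); v=(c+d-a-b)[:2]; ang=np.arctan2(v[1],v[0]); print(np.degrees(ang))
u=np.array([np.cos(ang),np.sin(ang)]); C=(a+b)[:2]/2+.115*u; O=C-.005*u; print(C,O)
# held torch axis height from tail cap width / position: tail outer end top edge row 129, cap 277..358
print('tail end predicted px',[np.round(proj(w,tool(st)@w['hand_eye'],(tool(st)@np.r_[.080,0,-z,1])[:3]+[0,0,.016]),0) for z in(.010,.014,.018,.022)])
print(go(st,[*O,.04],ang+np.pi))
```

```text
[ 0.49373416 -0.32609385  0.03      ] [ 0.51702304 -0.1901197   0.03      ] 0.13795413614279897
-9.620126399345024
[ 0.6187614  -0.27732501] [ 0.61383171 -0.27648943]
tail end predicted px [array([317., 131.]), array([317., 131.]), array([317., 131.]), array([317., 131.])]
(array([ -4.6,   4.6, 116.6]), array([ 0.0012, -0.0044,  0.0036]))
```

Call:
play_rows(
  steps=[
    {"linear": [-4.5, 4.5, 25], "twist": [0.001, -0.004, 0.003], "claw": 0},
    {"linear": [0, 0, 35], "twist": [0, 0, 0], "claw": 0},
    {"linear": [0, 0, 25], "twist": [0, 0, 0], "claw": 0},
    {"linear": [0, 0, 15], "twist": [0, 0, 0], "claw": 0},
    {"linear": [0, 0, 0], "twist": [0, 0, 0], "claw": 0},
  ],
)

```text
time_s: 7.25
eef_pos: [0.6116, -0.2682, 0.0529]
tool_rot: [0.082, 0.997, 0.002, -0.002]
contact_force: [-0.0, 0.4, -1.4]
width: 0.233
```

Run:
```python
from h import *
from plant import r
s=r.read_state(); print(s['eef_pos'],s['contact_force'],go(s,[.6138,-.2765,.012],np.radians(170.5)))
```

```text
[ 0.61164195 -0.26815234  0.05288318] [-0.04066076  0.38710431 -1.35449968] (array([-3.7, -8. , 40.8]), array([ 0.004 , -0.0049,  0.0008]))
```

Call:
play_rows(
  steps=[
    {"linear": [-3.5, -8, 12], "twist": [0.004, -0.005, 0], "claw": 0},
    {"linear": [0, 0, 14], "twist": [0, 0, 0], "claw": 0},
    {"linear": [0, 0, 8], "twist": [0, 0, 0], "claw": 0},
    {"linear": [0, 0, 0], "twist": [0, 0, 0], "claw": 0},
  ],
)

```text
time_s: 7.65
eef_pos: [0.6156, -0.2768, 0.0189]
tool_rot: [0.082, 0.997, -0.001, 0.002]
contact_force: [0.5, -0.4, -1.0]
width: 0.232
```

Run:
```python
from h import *
from plant import r
s=r.read_state(); print(s['eef_pos'],s['contact_force'],go(s,[.6138,-.2765,.006],np.radians(170.5)))
```

```text
[ 0.61556531 -0.27679641  0.01886084] [ 0.53715123 -0.39434139 -1.03448554] (array([ 1.8,  0. , 12.9]), array([-0.0011,  0.0037,  0.002 ]))
```

Call:
play_rows(
  steps=[
    {"linear": [1.5, 0, 5], "twist": [-0.001, 0.004, 0.002], "claw": 0},
    {"linear": [0, 0, 4], "twist": [0, 0, 0], "claw": 0},
    {"linear": [0, 0, 2], "twist": [0, 0, 0], "claw": 0},
    {"linear": [0, 0, 0], "twist": [0, 0, 0], "claw": 0},
  ],
)

```text
time_s: 8.05
eef_pos: [0.6147, -0.2771, 0.008]
tool_rot: [0.083, 0.997, -0.0, 0.0]
contact_force: [-0.2, -0.4, -1.2]
width: 0.229
```

Call:
play_rows(
  steps=[
    {"linear": [0, 0, 1.2], "twist": [0, 0, 0], "claw": 0},
    {"linear": [0, 0, 1], "twist": [0, 0, 0], "claw": 0},
    {"linear": [0, 0, 0], "twist": [0, 0, 0], "claw": 0},
  ],
)

```text
time_s: 8.35
eef_pos: [0.6151, -0.2772, 0.0062]
tool_rot: [0.083, 0.997, -0.0, 0.001]
contact_force: [1.0, -1.0, -1.2]
width: 0.228
```

Call:
play_rows(
  steps=[
    {"linear": [0, 0, 1.2], "twist": [0, 0, 0], "claw": 0},
    {"linear": [0, 0, 0.6], "twist": [0, 0, 0], "claw": 0},
    {"linear": [0, 0, 0], "twist": [0, 0, 0], "claw": 0},
  ],
)

```text
time_s: 8.65
eef_pos: [0.6153, -0.2773, 0.0046]
tool_rot: [0.083, 0.997, -0.0, 0.001]
contact_force: [-0.6, 0.5, -0.7]
width: 0.229
```

TCP is at 4.6 mm, so the head is within about a millimetre of the floor. Release part-way, staying inside the tray walls.

Call:
play_rows(
  steps=[
    {"linear": [0, 0, 0], "twist": [0, 0, 0], "claw": 0.3},
    {"linear": [0, 0, 0], "twist": [0, 0, 0], "claw": 0.45},
    {"linear": [0, 0, 0], "twist": [0, 0, 0], "claw": 0.55},
    {"linear": [0, 0, 0], "twist": [0, 0, 0], "claw": 0.55},
    {"linear": [0, 0, 0], "twist": [0, 0, 0], "claw": 0.55},
  ],
)

```text
time_s: 9.15
eef_pos: [0.6158, -0.2775, 0.0052]
tool_rot: [0.083, 0.997, -0.001, 0.002]
contact_force: [-0.3, -0.2, 0.6]
width: 0.55
```

Call:
play_rows(
  steps=[
    {"linear": [0, 0, -8], "twist": [0, 0, 0], "claw": 0.55},
    {"linear": [0, 0, -20], "twist": [0, 0, 0], "claw": 0.55},
    {"linear": [0, 0, -40], "twist": [0, 0, 0], "claw": 0.55},
    {"linear": [0, 0, -45], "twist": [0, 0, 0], "claw": 0.55},
    {"linear": [0, 0, -45], "twist": [0, 0, 0], "claw": 0.55},
    {"linear": [0, 0, -30], "twist": [0, 0, 0], "claw": 0.55},
    {"linear": [0, 0, 0], "twist": [0, 0, 0], "claw": 0.55},
  ],
)

```text
time_s: 9.85
eef_pos: [0.6145, -0.2769, 0.2025]
tool_rot: [0.083, 0.997, -0.0, 0.001]
contact_force: [0.2, 1.3, -0.8]
width: 0.55
```

Run:
```python
from h import *
from plant import r
st=r.read_state(); print(st['eef_pos'],st['width'],st['contact_force'],st['time_s'])
a=r.capture('scene')['image']; b=r.capture('wrist')['image']
cv2.imwrite('pics/end.png',np.hstack([cv2.resize(a,(400,300)),cv2.resize(b,(400,300))])[:,:,::-1])
```

```text
[ 0.61450799 -0.27690776  0.20246503] 0.549559617147678 [ 0.21651806  1.28211405 -0.79406887] 9.85
```

View pics/end.png

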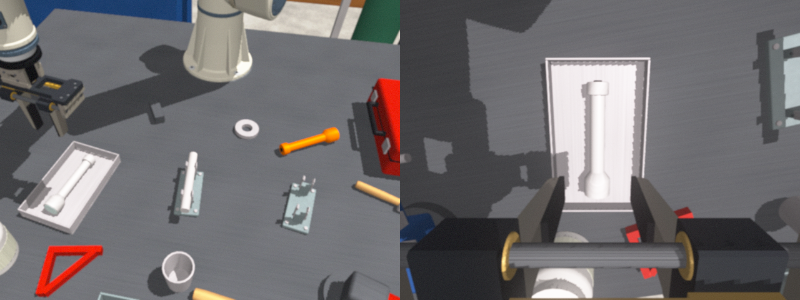

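The scene half shows the torch lying flat in the tray at (72,185), the tube still clipped at (190,182) and the torch holder empty at (299,205). The gripper is clear of everything, so I'm handing in.

```bash
python3 -c "
from plant import r
print(r.close_job())"
```

```text
the job is handed in; nothing more can be done
None
```

I pulled the wide-headed torch straight up out of its two clips and laid it lengthwise in the steel tray. I let go with the head about a millimetre or less above the tray floor, then drew the gripper clear. The job was handed in at about 10 s of the 40 s allowed.

**Last checks:** The final pictures show the torch flat inside the tray, its holder empty, and the plain tube still clipped where it was. The orange look-alike is untouched. The gripper was about 0.2 m up, touching nothing. The force readings I saw, taken at the end of each move, stayed below about 5 N.

**What disagreed:**
- **Edge measurement:** the first automatic measurement of the torch's edges also took in the base plate, so I used the body's centre line instead.
- **Tray outline:** automatic detection failed, so I used hand-picked corners and confirmed them from the wrist camera (tray width 138 mm against 140 mm).
- **Arm drift:** the arm drifted up to about 1 cm on longer moves, and I corrected this before the grasp and the placing.
- **Touchdown:** there was no clear contact force when I set the torch down, so I judged it by height.

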